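Edge the steel plate out of its cradle and lay it on the drying stand

ROBOT

A 7-joint arm with a two-finger parallel gripper is mounted at the origin on a cart in front of the work surface, level with it; the furniture and walls round the work are solid. World frame = base frame: x ahead of the robot, y to its left, z up, the work surface at z = 0. Lengths are in mm, angles in rad, forces in N, time in s.
With the tool pointing down it reaches from about 400 to 900 mm from the base axis. Payload 5.5 kg.
Tool frame: the origin (TCP) lies where the fingers leave the gripper's body, on its centre line; the fingertips stand 73 mm ahead of it and the grasp point (between the pads) lies 54 mm ahead of it; z points along the fingers, y is the line along which they close (so a half turn about z gives the same grasp; the last joint's range is limited). The gripper opens to 85 mm and grips with 20 to 120 N. Pads are 22 mm wide; open, the fingers measure 114 mm over their backs; the gripper's body (76 mm by 85 mm) begins 54 mm behind the grasp point. The pads swing forward as they close: fully open they stand 13 mm farther back than shut.
Start: joints at [1.4, 0.501, -0.427, 1.55, 0.221, 1.138, -0.21], TCP at [273.238, -589.779, 303.91] pointing down, gripper open.
Joint ranges: [-2.88, 2.88], [-0.31, 2.03], [-1.54, 1.56], [0.2, 2.42], [-1.41, 4.55], [0.19, 2.02], [-2.57, 2.57]. Speed limits (rad/s): [2.57, 2.57, 3.14, 3.14, 3.14, 3.14, 3.14].

INTERFACE

Orientations are given as a unit quaternion [x, y, z, w].
In Python, from workcell import readout, read_camera, order gives the robot as it stands.
- The arm moves only by the shell command python3 -m pendant 'ROWS' [FORCE]. ROWS is JSON, a list of rows, each an object with "jaw": the finger opening in m, from 0 to 0.0854; "translation": the shift along the tool's x, y, z in m, a list of three; "roll": the turn about the tool's z in degrees. A call has 1 to 5 rows; each row shifts and turns the commanded pose from where the row before left it, along the tool's axes as they then stand; what a row does not reach is not made up. A row lasts 1/8 s, in which the tool goes at most 62.5 mm and 10.7 degrees, less where a joint would pass 70% of its speed; a pose out of reach is approached as far as the arm can. A call is refused whole if a number of a shift passes 0.0625 or a number of a turn 10.7, either way. A call with a gripper value outside its range is refused whole. The fingers move at their own pace and stop on an object; FORCE is the grip in N (left out, the last holds). Time passes only in rows, so rows that do not move let the fingers close. It gives the time, the measured TCP pose, the force, the opening and the grip force at its end, in the units of the state.
- readout.get_obs(): the state, without advancing time (a new reading comes with each control period).
- read_camera(name): name is "scene" or "top" or "wrist"; returns a dict with "img" (420x560x3 uint8, red, green, blue), "depth" (420x560 float32, mm along the optical axis (not along the pixel's ray), 0 where there is no reading), "fx", "fy", "cx", "cy" (pixels), "extrinsics" (4x4, takes a point from camera to world coordinates). Camera axes: x right, y up, looking along -z (the intrinsics and any distortion apply to the point x, -y, -z); pixel columns grow to the right and rows downward; lengths in mm; the calibration is good to about 2 mm. A picture is of the moment at which its call begins.
- order.sign_off(): hands the job in; it is judged then, once.
The state is a dict: "t": time; "joint_positions": joint angles; "qd": joint speeds; "effort": joint torques, N m; "eef_pos": TCP position; "orientation": TCP orientation; "contact_force": force on the tool from outside, world axes, zero at the start; "moment": the same for the moment, N m; "width": finger opening in mm; "grasp_force": force on a finger pad.
Only numpy, scipy, OpenCV 4.12 (cv2) and the standard library are available. Lean on these libraries where they do the work, as an engineer would, in place of code of your own. Each camera call takes 0.05 s, during which the arm holds its last target. There are 200 camera calls.

TASK

The flat steel plate lies sunk in the channel of its cradle, where its sides cannot be gripped. Touch down on it slowly, press only lightly (the cradle must never take more than 30 N) and slide it out through the open end of the channel until it overhangs enough to pinch by its two long sides, without letting it tip or fall out, then lift it clear and set it down gently, flat on the drying stand, seated between the two cheeks with about the same length sticking out at each end. Then let go, and leave everything else where it stands.

Things in the scene. Friction and masses are not known exactly. Their poses are not given: they have to be found in the camera images.
- plate: bare steel plate, 130 long x 46 wide x 6 thick (mm), 0.22 to 0.36 kg, plain flat top with three faint circles. Origin: centre of its underside; x along its length, z up. Both ends are alike. A fingertip drags it along only if pressed down by some newtons (about 5 to 15 N), and may slip on it
- plate_front (a point): middle of the plate's end nearest the open end of the channel, at its underside (local x = -65 mm)
- cradle: fixed grey block with a slick plastic liner, 150 long (its x), 84 wide, 45 high to the floor of the channel in its top: 50 wide, 7 deep, along x, between flat shoulders 17 wide (tops at 52, 1 above the plate's top). A wall 10 thick, 58 high closes its +x end; its -x end is open and sheer, the plate's end starting 6 to 9 inside it. Feet 6 wide, 3 high stick out beside it. Origin: centre of underside; z up
- cradle_mouth (a point): middle of the lower edge of the channel's open end: floor height (45 mm above the worktop), at local x = -75 mm. Beyond it towards local -x there is nothing but the worktop
- stand: fixed drying stand: foot 110 (its x) x 90 x 6, on it a black saddle 50 long along x whose flat seat is 45 above the worktop, between two upright cheeks 8 thick, 54 apart, that rise 13 above the seat. The groove is open at both ends; the plate lies along it and sticks out some 40 at each end. Origin: centre of the underside; z up
- stand_seat (a point): centre of the stand's seat surface, between the cheeks, 45 mm above the worktop. Keep clear of the room's own things: the monitor behind the work (x over 0.55 m) and the tall black computer case to the right (y under -0.28 m, x over 0.45 m, 0.45 m high), close to where the arm starts
- amber_bottle: bystander: brown bottle with white cap, 52 across, 105 high; origin under its centre
- beaker: bystander: clear beaker, 66 across, 85 high; origin under its centre
- tip_box: bystander: blue pipette tip box with clear lid, 74 x 110 x 72; origin under its centre
- calculator: bystander: grey desk calculator lying flat, 120 x 74 x 15; origin under its centre
- vial: bystander: small capped vial standing, 15 across, 50 high; origin under its centre
Things that resemble listed ones, but are neither listed nor needed, are in the scene too. Of the things that look like the plate, the larger one is meant.

How it is judged:
By the outcome, as a careful person would: the job done as asked, in the order asked, and still so for the second after the job is handed in, with the robot touching nothing.
It also fails if it takes over 64 s, if anything falls off the work surface, if the arm or the gripper's body presses on something with over 40 N, if the wrist force passes 120 N, or if a joint passes its speed limit or range.

## Working session

There is one attempt and no reset: what is moved stays moved. The work goes in short steps, Python scripts to look and compute and a shell command to move; the robot and the scene stay as the last step left them, time stands still between calls to the robot, and variables do not carry over. Pictures are saved under pics/ and viewed, at most 10 in all, crops included, and the job is handed in when it is done.

```bash
ls; mkdir -p pics; cat > h.py <<'E'
import numpy as np, cv2
from workcell import readout, read_camera, order
def shot(n,f):
    c=read_camera(n); np.savez(''+f+'.npz',**c); cv2.imwrite('pics/'+f+'.png',c['img'][...,::-1]); return c
def load(f): return dict(np.load(''+f+'.npz'))
def pt(c,u,v,z=None):
    d=np.array([(u-c['cx'])/c['fx'],-(v-c['cy'])/c['fy'],-1.0]);E=c['extrinsics']
    if z is None: s=float(c['depth'][int(round(v)),int(round(u))])
    else: s=(z-E[2,3])/(E[:3,:3]@d)[2]
    return E[:3,:3]@(d*s)+E[:3,3]
E
python3 - <<'E'
from h import *
print(readout.get_obs())
for n in('top','scene'):
    c=shot(n,n+'0'); print({k:c[k] for k in c if k not in('img','depth')})
E
```

```text
pics
{'t': 0.0, 'joint_positions': array([ 1.400195  ,  0.50186121, -0.4267656 ,  1.55145969,  0.22081834,
        1.13827832, -0.21029696]), 'qd': array([ 0.00127512,  0.00127059,  0.00361709, -0.00019907, -0.00048059,
        0.0012196 ,  0.00072361]), 'effort': array([ 2.58225782e-04, -5.69517624e+01, -5.81592634e+00, -2.80937147e+01,
        1.07546488e-02,  1.19847438e-02,  2.74167803e-05]), 'eef_pos': array([ 272.91749071, -589.32196717,  302.8445302 ]), 'orientation': array([ 9.76563816e-01,  2.15225846e-01, -1.87723088e-04, -9.56012085e-04]), 'contact_force': array([-0.1095305 , -0.81062243,  0.03741694]), 'moment': array([-0.005461  , -0.00723586, -0.00372737]), 'grasp_force': 0.0, 'width': 85.31686499191493}
{'fx': 387.14782709414413, 'fy': 387.14782709414413, 'cx': 273.93020416324094, 'cy': 216.82170740349173, 'extrinsics': array([[ 4.34728423e-03,  9.91464834e-01, -1.30301893e-01,
         3.69812847e+02],
       [-9.99964971e-01,  5.24210216e-03,  6.52506249e-03,
        -5.29809611e+01],
       [ 7.15242584e-03,  1.30268962e-01,  9.91452894e-01,
         1.25608989e+03],
       [ 0.00000000e+00,  0.00000000e+00,  0.00000000e+00,
         1.00000000e+00]])}
{'fx': 442.9902293635248, 'fy': 442.9902293635248, 'cx': 278.5714953282809, 'cy': 209.23856485545747, 'extrinsics': array([[ 7.49892746e-01,  2.79981519e-01, -5.99392374e-01,
        -2.68777463e+02],
       [-6.61232216e-01,  2.88716029e-01, -6.92398015e-01,
        -9.37153507e+02],
       [-2.08044624e-02,  9.15561797e-01,  4.01638856e-01,
         5.91845112e+02],
       [ 0.00000000e+00,  0.00000000e+00,  0.00000000e+00,
         1.00000000e+00]])}
```

View pics/top0.png

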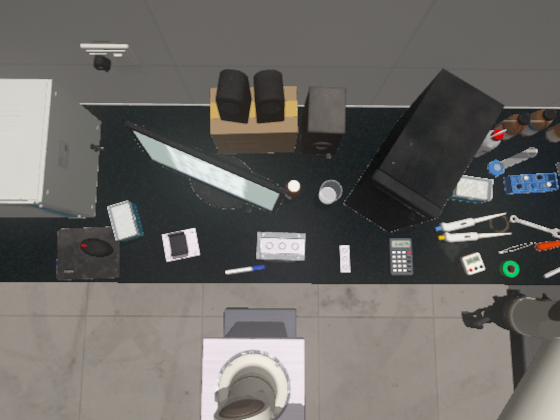

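View pics/scene0.png

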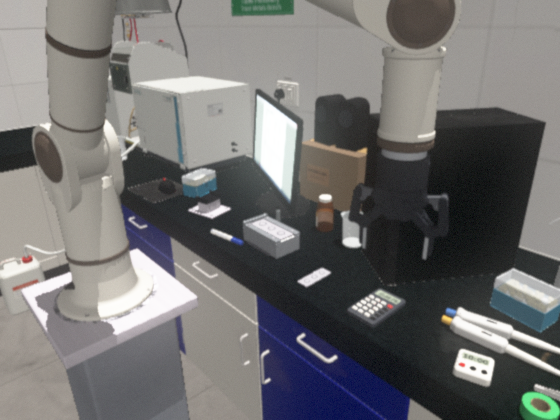

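The top view shows the cradle with the large plate at (281,246). A small plate-like strip lying on the worktop at (345,259) is the look-alike. The stand, with its black saddle, is at (180,245). The bottle is at (293,187), the beaker at (330,192), the calculator at (401,257) and the tip box at (125,220). I'll confirm with an enlarged crop.

```bash
python3 - <<'E'
from h import *
c=load('top0')
a=c['img'][215:285,150:360,::-1]
cv2.imwrite('pics/crop1.png',cv2.resize(a,None,fx=3.8,fy=3.8,interpolation=cv2.INTER_CUBIC))
for u,v in [(281,246),(300,246),(281,237),(345,259),(180,245),(168,245),(307,246),(257,246),(260,246)]: print(u,v,pt(c,u,v).round(1))
E
```

```text
281 246 [436.6 -83.2  55. ]
300 246 [ 437.  -142.2   53.1]
281 237 [464.7 -83.2  52.5]
345 259 [ 398.5 -289.9    8.3]
180 245 [438.8 231.7  45. ]
168 245 [440.6 278.6   9.4]
307 246 [ 440.2 -169.1   -2.4]
257 246 [435.9  -9.1  60.8]
260 246 [437.  -17.8  42.4]
```

View pics/crop1.png

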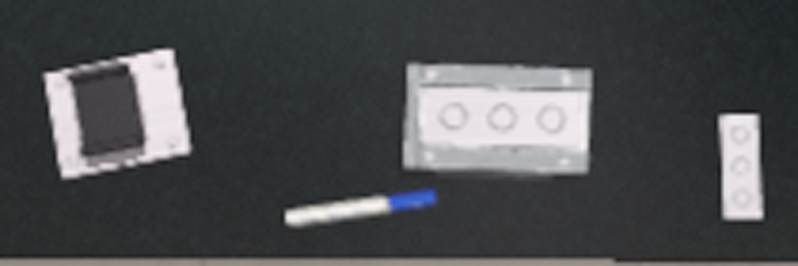

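The crop confirms it. The plate with three circles, about 130 mm long and held in the cradle between its shoulders, is the one meant; the small strip on the worktop on the right is the decoy. The cradle's wall is on the left (+y) and its open end faces right (-y). The groove of the stand runs roughly along y, turned about 12°.

```bash
python3 - <<'E'
from h import *
c=load('top0')
f=lambda x,y,z:pt(c,150+(x+.5)/3.8-.5,215+(y+.5)/3.8-.5,z)
for n,P,z in [('cradle',[(407,63),(592,70),(588,173),(404,168)],52),('foot',[(45,72),(175,48),(190,152),(62,178)],6),('plate',[(419,87),(588,92),(585,149),(417,145)],51),('saddle',[(68,69),(128,63),(145,150),(87,163)],52)]:
    Q=np.array([f(*p,z) for p in P]); print(n,Q.round(0).tolist(),Q.mean(0).round(1))
    print([np.linalg.norm(Q[i]-Q[i-1]).round(0) for i in range(4)])
    for i in (0,2):
        d=Q[i]-Q[i+1]; print(np.degrees(np.arctan2(d[1],d[0])).round(1))
E
```

```text
cradle [[482.0, -7.0, 52.0], [477.0, -159.0, 52.0], [393.0, -156.0, 52.0], [397.0, -6.0, 52.0]] [437.5 -82.1  52. ]
[np.float64(86.0), np.float64(152.0), np.float64(84.0), np.float64(150.0)]
88.1
-91.3
foot [[478.0, 302.0, 6.0], [499.0, 192.0, 6.0], [410.0, 177.0, 6.0], [388.0, 284.0, 6.0]] [443.7 238.7   6. ]
[np.float64(91.0), np.float64(112.0), np.float64(90.0), np.float64(109.0)]
100.9
-78.2
plate [[463.0, -17.0, 51.0], [459.0, -156.0, 51.0], [413.0, -153.0, 51.0], [415.0, -16.0, 51.0]] [437.7 -85.8  51. ]
[np.float64(47.0), np.float64(139.0), np.float64(47.0), np.float64(137.0)]
88.6
-91.1
saddle [[476.0, 270.0, 52.0], [481.0, 221.0, 52.0], [410.0, 205.0, 52.0], [400.0, 252.0, 52.0]] [441.9 237.1  52. ]
[np.float64(79.0), np.float64(49.0), np.float64(73.0), np.float64(48.0)]
96.0
-77.1
```

```bash
python3 -m pendant '[{"jaw":0,"translation":[0.0375,-0.042,0],"roll":0},{"jaw":0,"translation":[0.0375,-0.042,0],"roll":0},{"jaw":0,"translation":[0.0375,-0.042,0],"roll":0},{"jaw":0,"translation":[0.0375,-0.042,0],"roll":0},{"jaw":0,"translation":[0.0375,-0.042,0],"roll":0}]'
python3 -m pendant '[{"jaw":0,"translation":[0.0375,-0.042,0],"roll":0},{"jaw":0,"translation":[0.0375,-0.042,0],"roll":0},{"jaw":0,"translation":[0.0375,-0.042,0],"roll":0},{"jaw":0,"translation":[0.0375,-0.042,0],"roll":0},{"jaw":0,"translation":[0.0375,-0.042,0],"roll":0}]'
python3 -m pendant '[{"jaw":0,"translation":[0,0,0],"roll":-10.6},{"jaw":0,"translation":[0,0,0],"roll":-10.6},{"jaw":0,"translation":[0,0,0],"roll":-10.6},{"jaw":0,"translation":[0,0,0],"roll":-10.6},{"jaw":0,"translation":[0,0,0],"roll":-10.6}]'
python3 -m pendant '[{"jaw":0,"translation":[0,0,0.03],"roll":-10.7},{"jaw":0,"translation":[0,0,0.03],"roll":0},{"jaw":0,"translation":[0,0,0],"roll":0}]'
cat >> h.py <<'E'
from scipy.spatial.transform import Rotation as R
def to(target,ang=None):
    "shift in tool axes to world TCP target; roll to have tool x at ang deg"
    o=readout.get_obs();M=R.from_quat(o['orientation']).as_matrix()
    a=np.degrees(np.arctan2(M[1,0],M[0,0]))
    print('t',round(o['t'],2),'pos',o['eef_pos'].round(1),'ang',a.round(2),'z',M[:,2].round(3),'F',o['contact_force'].round(1),'w',round(o['width'],1),'g',round(o['grasp_force'],1))
    if target is not None: print('shift',(M.T@(np.array(target)-o['eef_pos'])).round(1),'roll',None if ang is None else round(a-ang,2))
E
python3 - <<'E'
from h import *
to([437,-52,180],88.6); print(readout.get_obs()['joint_positions'].round(2))
c=shot('wrist','w1')
E
```

```text
t: 0.72
eef_pos: [355.3, -318.5, 303.7]
orientation: [0.977, 0.215, -0.0, -0.0]
contact_force: [0.7, -0.3, 0.6]
width: -0.1
grasp_force: 0.0
t: 1.35
eef_pos: [437.0, -49.4, 303.9]
orientation: [0.977, 0.215, 0.0, 0.0]
contact_force: [1.4, -0.9, 0.0]
width: -0.2
grasp_force: 0.0
t: 1.98
eef_pos: [436.7, -51.0, 303.7]
orientation: [0.776, 0.631, -0.0, -0.0]
contact_force: [-0.2, 0.1, -0.1]
width: -0.2
grasp_force: 0.0
t: 2.35
eef_pos: [435.2, -50.8, 242.2]
orientation: [0.716, 0.698, -0.001, -0.002]
contact_force: [0.7, 0.9, 0.1]
width: 0.3
grasp_force: 0.0
t 2.35 pos [435.2 -50.8 242.2] ang 88.58 z [-0.005  0.002 -1.   ] F [0.7 0.9 0.1] w 0.3 g 0.0
shift [-1.2  2.1 62.2] roll -0.02
[ 0.86  0.29 -0.91  2.1   0.29  0.88 -0.24]
```

View pics/w1.png

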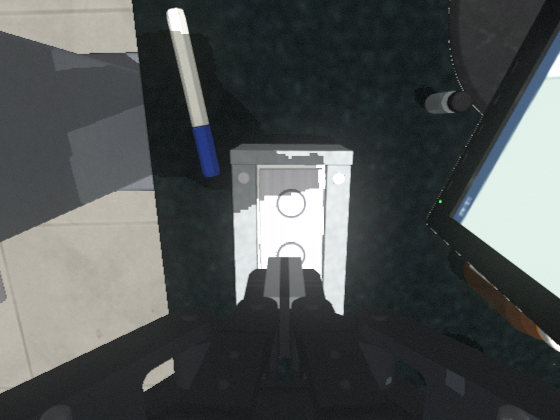

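The wrist view, with image up being +y, shows the cradle with its wall at rows 147-163 and the plate's rear edge at about row 167. The channel's sides are at columns 257 and 325, and the closed fingers are over the plate at (285,262).

```bash
python3 - <<'E'
from h import *
c=load('w1')
for n,u,v,z in [('plate rear L',258,167,51),('rear R',323,167,51),('chanL',257,240,52),('chanR',326,240,52),('shL',235,300,52),('shR',345,300,52),('wall TL',231,150,58),('wall TR',353,150,58),('wall inner L',240,164,58),('circle1',291,203,51),('circle2',291,256,51)]:
    print(n,pt(c,u,v,z).round(1),pt(c,u,v).round(1))
E
```

```text
plate rear L [417.9 -19.8  51. ] [417.4 -20.7  44.5]
rear R [463.5 -20.9  51. ] [464.1 -21.8  44.8]
chanL [414.9 -73.5  52. ] [414.7 -74.2  50.1]
chanR [465.8 -74.7  52. ] [465.9 -75.1  50.8]
shL [ 395.8 -122.    52. ] [ 387.1 -149.9   -1. ]
shR [ 480.6 -123.8   52. ] [ 4.892e+02 -1.519e+02 -4.000e-01]
wall TL [400.7  -7.   58. ] [400.4  -7.1  56.2]
wall TR [483.  -9.  58.] [493.4 -14.5  -0.8]
wall inner L [406.2 -16.6  58. ] [406.  -16.7  56.6]
circle1 [440.5 -46.4  51. ] [440.5 -46.5  50.4]
circle2 [439.7 -87.1  51. ] [439.7 -87.   51.4]
```

```bash
python3 -m pendant '[{"jaw":0,"translation":[0.001,0.005,0.03],"roll":0},{"jaw":0,"translation":[0,0,0.03],"roll":0},{"jaw":0,"translation":[0,0,0.03],"roll":0},{"jaw":0,"translation":[0,0,0.015],"roll":0},{"jaw":0,"translation":[0,0,0],"roll":0}]' 30
python3 - <<'E'
from h import *
to([440.5,-50,124],88.5)
E
```

```text
t: 3.02
eef_pos: [442.1, -50.1, 139.1]
orientation: [0.716, 0.698, -0.0, -0.0]
contact_force: [0.1, -0.0, 0.1]
width: 0.1
grasp_force: 0.0
t 3.02 pos [442.1 -50.1 139.1] ang 88.56 z [-0.  0. -1.] F [ 0.1 -0.   0.1] w 0.1 g 0.0
shift [ 0.1 -1.6 15.1] roll 0.06
```

```bash
python3 -m pendant '[{"jaw":0,"translation":[0,-0.0015,0.006],"roll":0},{"jaw":0,"translation":[0,0,0.004],"roll":0},{"jaw":0,"translation":[0,0,0.001],"roll":0},{"jaw":0,"translation":[0,0,0],"roll":0}]'
python3 -m pendant '[{"jaw":0,"translation":[0,0,0.0005],"roll":0},{"jaw":0,"translation":[0,0,0.0005],"roll":0},{"jaw":0,"translation":[0,0,0.0005],"roll":0}]'
```

```text
t: 3.52
eef_pos: [440.6, -50.2, 128.1]
orientation: [0.716, 0.698, 0.0, 0.0]
contact_force: [0.6, 0.3, 0.6]
width: 0.2
grasp_force: 0.0
t: 3.9
eef_pos: [440.5, -50.2, 126.4]
orientation: [0.716, 0.698, 0.0, 0.0]
contact_force: [0.2, 0.3, -0.0]
width: -0.1
grasp_force: 0.0
```

Step down until contact.

```bash
python3 -m pendant '[{"jaw":0,"translation":[0,0,0.0004],"roll":0},{"jaw":0,"translation":[0,0,0.0004],"roll":0},{"jaw":0,"translation":[0,0,0.0004],"roll":0}]' | egrep 'pos|force'
python3 -m pendant '[{"jaw":0,"translation":[0,0,0.0003],"roll":0},{"jaw":0,"translation":[0,0,0.0003],"roll":0}]'| egrep 'pos|contact'
python3 -m pendant '[{"jaw":0,"translation":[0,0,0.0002],"roll":0},{"jaw":0,"translation":[0,0,0.0002],"roll":0}]'| egrep 'pos|contact'
```

```text
eef_pos: [440.5, -50.1, 125.2]
contact_force: [-0.5, 0.6, -0.2]
grasp_force: 0.0
eef_pos: [440.5, -50.2, 124.6]
contact_force: [-0.2, 0.5, -0.1]
eef_pos: [440.5, -50.1, 124.2]
contact_force: [0.1, -0.3, -0.2]
```

```bash
for i in 1; do python3 -m pendant '[{"jaw":0,"translation":[0,0,0.0002],"roll":0},{"jaw":0,"translation":[0,0,0.0002],"roll":0}]'| egrep 'pos|contact'; done
python3 -m pendant '[{"jaw":0,"translation":[0,0,0.0002],"roll":0},{"jaw":0,"translation":[0,0,0],"roll":0}]'| egrep 'pos|contact'
```

```text
eef_pos: [440.5, -50.1, 123.8]
contact_force: [-0.4, 0.7, 0.5]
eef_pos: [440.5, -50.1, 123.7]
contact_force: [-1.4, 0.1, 2.2]
```

```bash
python3 -m pendant '[{"jaw":0,"translation":[0,0,0.0002],"roll":0},{"jaw":0,"translation":[0,0,0],"roll":0}]'| egrep 'pos|contact'
```

```text
eef_pos: [440.5, -50.1, 123.7]
contact_force: [-1.4, 0.7, 6.4]
```

```bash
python3 -m pendant '[{"jaw":0,"translation":[0,0,0.0002],"roll":0},{"jaw":0,"translation":[0,0,0],"roll":0}]'| egrep 'pos|contact'
```

```text
eef_pos: [440.5, -50.1, 123.7]
contact_force: [-2.1, 0.1, 9.1]
```

```bash
python3 -m pendant '[{"jaw":0,"translation":[-0.001,0,0],"roll":0},{"jaw":0,"translation":[-0.002,0,0],"roll":0},{"jaw":0,"translation":[-0.002,0,0],"roll":0},{"jaw":0,"translation":[-0.002,0,0],"roll":0},{"jaw":0,"translation":[-0.001,0,0],"roll":0}]'| egrep 'pos|contact'
python3 - <<'E'
from h import *
c=shot('wrist','w2');c0=load('w1')
cv2.imwrite('pics/w2c.png',cv2.resize(c['img'][100:330,180:400,::-1],None,fx=2.5,fy=2.5))
E
```

```text
eef_pos: [441.2, -57.5, 123.7]
contact_force: [0.1, 2.0, 5.4]
```

View pics/w2c.png

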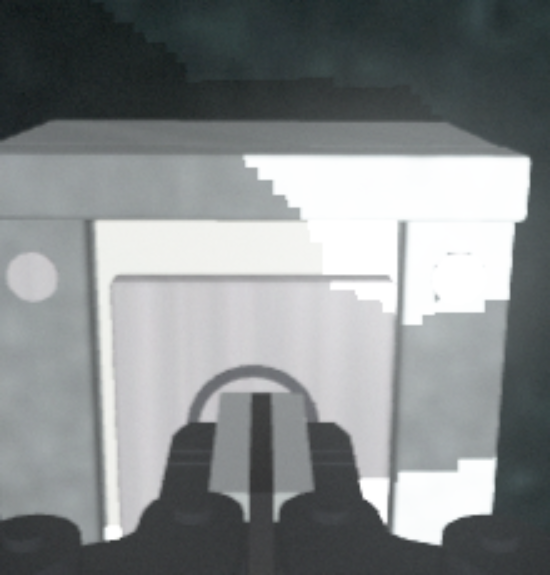

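The plate follows the finger. Its rear edge, at about (280,210) in the full image, is now clear of the wall.

```bash
python3 - <<'E'
from h import *
c=load('w2'); print(pt(c,280,210.6,51),pt(c,280,187.5,45), pt(c,226,211,51),pt(c,336,211,51))
E
python3 -m pendant '[{"jaw":0,"translation":[-0.002,0,0.0001],"roll":0},{"jaw":0,"translation":[-0.002,0,0],"roll":0},{"jaw":0,"translation":[-0.002,0,0],"roll":0},{"jaw":0,"translation":[-0.002,0,0],"roll":0},{"jaw":0,"translation":[-0.002,0,0],"roll":0}]'| egrep 'pos|contact'
```

```text
[441.5171257  -28.22037869  51.        ] [441.68981126 -20.10990738  45.        ] [420.19323461 -27.84719186  51.        ] [463.63751667 -28.94007617  51.        ]
eef_pos: [441.0, -67.4, 123.7]
contact_force: [0.2, 1.3, 6.1]
```

```bash
python3 -m pendant '[{"jaw":0,"translation":[-0.0025,-0.0001,0],"roll":0},{"jaw":0,"translation":[-0.0025,-0.0001,0],"roll":0},{"jaw":0,"translation":[-0.0025,-0.0001,0],"roll":0},{"jaw":0,"translation":[-0.0025,-0.0001,0],"roll":0},{"jaw":0,"translation":[-0.0025,-0.0001,0],"roll":0}]'| egrep 'pos|contact'
python3 -m pendant '[{"jaw":0,"translation":[-0.0025,-0.0001,0],"roll":0},{"jaw":0,"translation":[-0.0025,0,0],"roll":0},{"jaw":0,"translation":[-0.0025,0,0],"roll":0},{"jaw":0,"translation":[-0.0025,0,0],"roll":0},{"jaw":0,"translation":[-0.0015,0,0],"roll":0}]'| egrep 'pos|contact'
```

```text
eef_pos: [440.3, -79.9, 123.7]
contact_force: [1.1, 1.2, 5.4]
eef_pos: [439.9, -91.5, 123.7]
contact_force: [-0.5, 2.1, 5.7]
```

```bash
python3 -m pendant '[{"jaw":0,"translation":[-0.0025,0,0],"roll":0},{"jaw":0,"translation":[-0.0025,0,0],"roll":0},{"jaw":0,"translation":[-0.0025,0,0],"roll":0},{"jaw":0,"translation":[-0.0025,0,0],"roll":0},{"jaw":0,"translation":[-0.0025,0,0],"roll":0}]'| egrep 'pos|contact'
python3 - <<'E'
from h import *
c=shot('wrist','w3')
cv2.imwrite('pics/w3c.png',cv2.resize(c['img'][60:330,160:420,::-1],None,fx=2,fy=2))
E
```

```text
eef_pos: [439.5, -103.9, 123.7]
contact_force: [-0.2, 2.6, 5.7]
```

View pics/w3c.png

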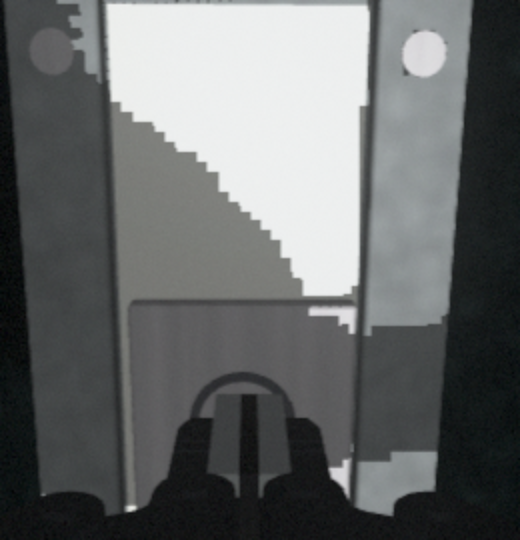

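The plate's rear edge is at full-image row 211, parallel to the channel, and the plate has followed the finger without slipping.

```bash
python3 - <<'E'
from h import *
c=load('w3'); print(pt(c,280,211.3,51),pt(c,225,212,51),pt(c,337.5,212,51),pt(c,224,300,51),pt(c,335,300,51),[pt(c,p,61.5,45) for p in (213,344)])
E
python3 -m pendant '[{"jaw":0,"translation":[0,0,-0.001],"roll":0},{"jaw":0,"translation":[0,0,-0.003],"roll":0},{"jaw":0,"translation":[0,0,-0.03],"roll":0},{"jaw":0.085,"translation":[0,0,-0.03],"roll":0},{"jaw":0.085,"translation":[0,0,-0.02],"roll":0}]'| egrep 'pos|contact'
python3 -m pendant '[{"jaw":0.085,"translation":[-0.04,0,0],"roll":0},{"jaw":0.085,"translation":[-0.04,0,0],"roll":0},{"jaw":0.085,"translation":[0,0,0],"roll":0}]'| egrep 'pos|contact|width'
python3 - <<'E'
from h import *
to([437.5,-184,103],88.5)
shot('wrist','w4');shot('top','top4')
E
```

```text
[439.89869557 -74.92042054  51.        ] [418.16297901 -74.6636808   51.        ] [462.62484948 -75.7739068   51.        ] [ 415.22626507 -112.98812907   51.        ] [ 462.06978314 -114.19044785   51.        ] [array([416.48621088, -18.3811622 ,  45.        ]), array([465.15758501, -19.54753852,  45.        ])]
eef_pos: [438.7, -104.7, 208.3]
contact_force: [0.8, -0.8, 0.0]
eef_pos: [435.8, -188.1, 207.0]
contact_force: [-0.4, 1.6, -0.4]
width: 84.6
t 10.0 pos [ 435.8 -188.1  207. ] ang 88.21 z [-0.    -0.001 -1.   ] F [-0.4  1.6 -0.4] w 84.6 g 0.0
shift [  4.2   1.6 103.9] roll -0.29
```

View pics/w4.png

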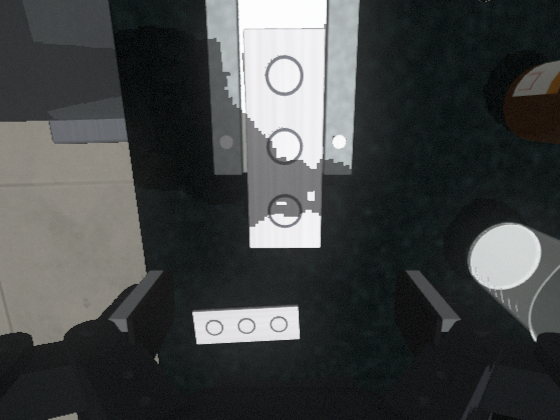

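The plate's front end is at row 247 (columns 249-321), its rear at row 29, and the cradle mouth at about row 175. The decoy strip lies at (245,325), on the worktop beyond.

```bash
python3 - <<'E'
from h import *
c=load('w4')
for u,v,z in [(249,247,51),(321,247,51),(244,29,51),(325,29,51),(284,75,51),(284,146,51),(285,210,51),(214,175,52),(352,175,52),(192,310,6),(300,305,6)]: print(u,v,pt(c,u,v,z).round(1))
E
```

```text
249 247 [ 413.8 -204.    51. ]
321 247 [ 460.1 -205.4   51. ]
244 29 [418.2 -76.   51. ]
325 29 [463.  -77.4  51. ]
284 75 [ 439.6 -100.7   51. ]
284 146 [ 438.3 -140.6   51. ]
285 210 [ 437.7 -180.1   51. ]
214 175 [ 395.3 -156.6   52. ]
352 175 [ 479.1 -159.2   52. ]
192 310 [ 359.6 -273.     6. ]
300 305 [ 447.2 -271.3    6. ]
```

```bash
python3 -m pendant '[{"jaw":0.085,"translation":[0.003,0.0015,0.03],"roll":-0.2},{"jaw":0.085,"translation":[0,0,0.03],"roll":0},{"jaw":0.085,"translation":[0,0,0.03],"roll":0},{"jaw":0.085,"translation":[0,0,0.017],"roll":0},{"jaw":0.085,"translation":[0,0,0],"roll":0}]'| egrep 'pos|contact'
python3 - <<'E'
from h import *
to([437.2,-185,100],88.5)
E
```

```text
eef_pos: [437.6, -180.3, 99.4]
contact_force: [-0.1, -0.3, 0.8]
t 10.72 pos [ 437.6 -180.3   99.4] ang 88.86 z [-0.002  0.001 -1.   ] F [-0.1 -0.3  0.8] w 85.0 g 0.0
shift [-4.7 -0.3 -0.6] roll 0.36
```

```bash
python3 -m pendant '[{"jaw":0.085,"translation":[-0.0025,0,0],"roll":0},{"jaw":0.085,"translation":[-0.0025,0,0],"roll":0},{"jaw":0.06,"translation":[0,0,0],"roll":0},{"jaw":0.05,"translation":[0,0,0],"roll":0},{"jaw":0.044,"translation":[0,0,0],"roll":0}]' 30 | egrep 'pos|force|width'
python3 -m pendant '[{"jaw":0.03,"translation":[0,0,0],"roll":0},{"jaw":0.03,"translation":[0,0,0],"roll":0},{"jaw":0.03,"translation":[0,0,0],"roll":0}]' 80| egrep 'pos|force|width'
```

```text
eef_pos: [437.8, -186.8, 100.4]
contact_force: [-0.9, 0.4, 3.7]
width: 45.1
grasp_force: 30.0
eef_pos: [437.8, -186.8, 100.4]
contact_force: [-1.7, -0.6, 5.9]
width: 44.1
grasp_force: 80.2
```

```bash
python3 -m pendant '[{"jaw":0.03,"translation":[0,0,-0.001],"roll":0},{"jaw":0.03,"translation":[0,0,-0.003],"roll":0},{"jaw":0.03,"translation":[0,0,-0.006],"roll":0},{"jaw":0.03,"translation":[0,0,-0.01],"roll":0},{"jaw":0.03,"translation":[0,0,-0.02],"roll":0}]'| egrep 'pos|force|width'
python3 -m pendant '[{"jaw":0.03,"translation":[0,0,-0.03],"roll":0},{"jaw":0.03,"translation":[0,0,-0.03],"roll":0},{"jaw":0.03,"translation":[0,0,-0.01],"roll":0},{"jaw":0.03,"translation":[0,0,0],"roll":0}]'| egrep 'pos|force|width'
python3 - <<'E'
from h import *
c=shot('wrist','w5')
# plate rear droop: depth along plate centre line
for v in range(60,260,20): print(v,pt(c,284,v).round(1))
E
```

```text
eef_pos: [437.5, -186.3, 140.5]
contact_force: [-0.4, -0.6, -1.7]
width: 44.1
grasp_force: 81.6
eef_pos: [438.1, -186.9, 210.5]
contact_force: [0.0, -0.4, -2.5]
width: 43.9
grasp_force: 81.7
60 [ 441.  -105.2  159.1]
80 [ 440.9 -111.   159.7]
100 [ 440.7 -116.7  158. ]
120 [ 440.6 -122.8  159.7]
140 [ 440.5 -129.   159.4]
160 [ 440.3 -135.3  159.8]
180 [ 440.2 -141.7  160.2]
200 [ 440.  -148.6  159.3]
220 [ 439.9 -155.1  160.6]
240 [ 439.7 -162.6  159.4]
```

View pics/w5.png

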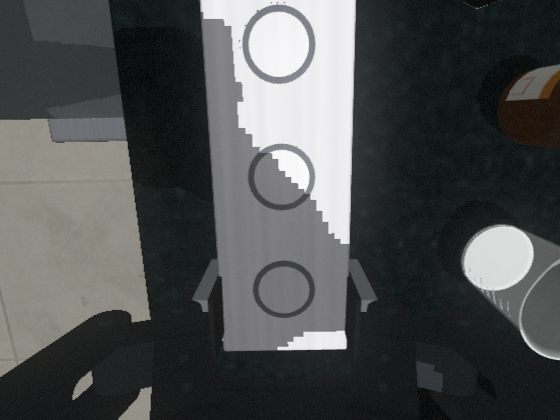

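The plate is held level and straight in the grip: circles at (279,44), (281,177) and (284,289), height about 160 along its whole length. Next I'll carry it beside the stand and look from close by.

```bash
python3 - <<'E'
from h import *
to(None); c=load('w5'); P=[pt(c,u,v,160) for u,v in [(279,44),(281.5,177),(284,289.5),(225,349),(347,349)]]; print(np.round(P,1)); d=P[0]-P[2]; print(np.degrees(np.arctan2(d[1],d[0])))
E
python3 -m pendant '[{"jaw":0.03,"translation":[0.03,-0.005,0],"roll":0},{"jaw":0.03,"translation":[0.05,-0.01,0],"roll":0},{"jaw":0.03,"translation":[0.05,-0.01,0],"roll":0},{"jaw":0.03,"translation":[0.05,-0.01,0],"roll":0},{"jaw":0.03,"translation":[0.05,-0.01,0],"roll":0}]' | egrep 'pos|force'
python3 -m pendant '[{"jaw":0.03,"translation":[0.05,-0.01,0],"roll":0},{"jaw":0.03,"translation":[0.05,-0.01,0],"roll":0},{"jaw":0.03,"translation":[0.04,-0.01,0],"roll":0},{"jaw":0.03,"translation":[0.02,-0.01,0],"roll":0},{"jaw":0.03,"translation":[0,0,0],"roll":0}]'| egrep 'pos|force|width'
python3 - <<'E'
from h import *
to(None); print(readout.get_obs()['joint_positions'].round(2)); c=shot('wrist','w6')
E
```

```text
t 12.9 pos [ 437.5 -186.8  209.8] ang 88.73 z [-0. -0. -1.] F [-0.3  0.3 -2.9] w 44.1 g 81.7
[[ 439.6 -100.9  160. ]
 [ 439.4 -140.7  160. ]
 [ 439.3 -180.8  160. ]
 [ 416.9 -204.5  160. ]
 [ 462.1 -205.5  160. ]]
89.80181744152858
eef_pos: [396.7, 45.6, 209.2]
contact_force: [0.7, -0.1, -2.5]
grasp_force: 81.7
eef_pos: [359.8, 206.5, 209.2]
contact_force: [-0.0, -0.3, -2.1]
width: 44.1
grasp_force: 81.7
t 14.15 pos [359.8 206.5 209.2] ang 89.01 z [-0.002  0.    -1.   ] F [-0.  -0.3 -2.1] w 44.1 g 81.7
[ 0.29  0.33 -0.99  2.18  0.38  0.81 -0.96]
```

View pics/w6.png

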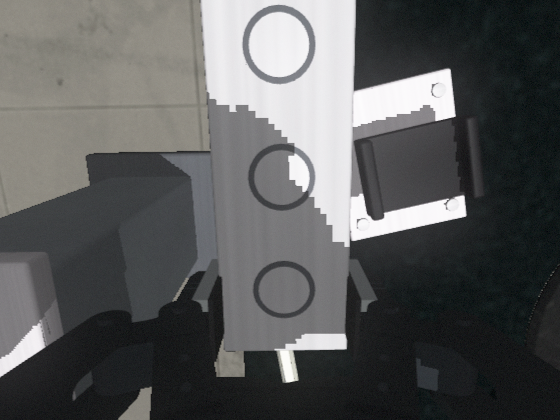

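This view shows the stand with its cheeks at columns 357-383 and 455-485, and its seat centred near (420,165), beside the held plate. I'll use the depth image to find the cheeks and seat.

```bash
python3 - <<'E'
from h import *
c=load('w6')
E=c['extrinsics'];v,u=np.mgrid[0:420,0:560];d=c['depth']
P=np.stack([(u-c['cx'])/c['fx']*d,-(v-c['cy'])/c['fy']*d,-d],-1)@E[:3,:3].T+E[:3,3]
roi=(u>357)&(u<490)&(v>60)&(v<245)&(d>0)
for n,a,b in [('cheeks',54,62),('seat',42,48),('foot',2,9)]:
    m=roi&(P[...,2]>a)&(P[...,2]<b); Q=P[m]
    m2=cv2.morphologyEx(m.astype(np.uint8),cv2.MORPH_OPEN,np.ones((3,3)))
    k,l,s,ce=cv2.connectedComponentsWithStats(m2)
    for i in range(1,k):
        if s[i,4]>60:
            q=P[l==i]; r=cv2.minAreaRect(q[:,:2].astype(np.float32)); print(n,s[i],np.round(r[0],1),np.round(r[1],1),round(r[2],1),'z',np.median(q[:,2]).round(1)); print(cv2.boxPoints(r).round(0).tolist())
# hand points
for n,a,b,z in [('footcorner',451,69,6),('footcorner2',466,215,6),('footL',351,240,6),('LcheekTopIn a',370,141,58),('Lc b',383,217,58)]: print(n,pt(c,a,b,z).round(1))
Pl=[pt(c,a,b,160) for a,b in [(279,44),(281.5,177),(284,289.5)]];print(np.round(Pl,1))
E
```

```text
cheeks [ 464  116   21   83 1186] [474.9 245.3] [ 8.6 50.3] 12.6 z 57.0
[[465.0, 269.0], [476.0, 220.0], [485.0, 222.0], [474.0, 271.0]]
cheeks [ 359  140   26   81 1080] [414.4 232.4] [ 8.2 49.8] 12.5 z 57.0
[[405.0, 256.0], [416.0, 207.0], [424.0, 209.0], [413.0, 258.0]]
seat [ 369  117   97   96 6658] [446.2 239.1] [55.3 50.5] 12.2 z 44.3
[[414.0, 258.0], [425.0, 209.0], [479.0, 220.0], [468.0, 270.0]]
foot [ 358   69   98   70 4680] [445.9 278.4] [70.6 33.6] 11.8 z 5.3
[[408.0, 288.0], [415.0, 255.0], [484.0, 269.0], [477.0, 302.0]]
foot [ 358  177  109   63 2465] [457.9 203. ] [83.4 49.4] 1.0 z 5.3
[[416.0, 227.0], [417.0, 178.0], [500.0, 179.0], [499.0, 228.0]]
footcorner [476.9 300.7   6. ]
footcorner2 [498.6 196.3   6. ]
footL [411.9 177.7   6. ]
LcheekTopIn a [411.7 256.6  58. ]
Lc b [421.7 210.4  58. ]
[[360.8 292.5 160. ]
 [360.8 253.  160. ]
 [360.9 213.4 160. ]]
```

```bash
python3 -m pendant '[{"jaw":0.03,"translation":[0,0,0],"roll":-6.2},{"jaw":0.03,"translation":[0,0,0],"roll":-6.1},{"jaw":0.03,"translation":[-0.01,0.03,0],"roll":0},{"jaw":0.03,"translation":[-0.01,0.03,0],"roll":0},{"jaw":0.03,"translation":[-0.01,0.03,0],"roll":0}]' | egrep 'pos|force'
python3 -m pendant '[{"jaw":0.03,"translation":[0,0,0.03],"roll":0},{"jaw":0.03,"translation":[0,0,0.03],"roll":0},{"jaw":0.03,"translation":[0,0,0],"roll":0},{"jaw":0.03,"translation":[0,0,0],"roll":0}]'| egrep 'pos|force|width'
python3 - <<'E'
from h import *
to([454.3,193.4,100.4],101.3)
E
```

```text
eef_pos: [456.7, 190.6, 209.2]
contact_force: [0.5, 0.4, -1.0]
grasp_force: 81.7
eef_pos: [455.9, 192.5, 150.5]
contact_force: [0.2, -0.3, -0.7]
width: 44.2
grasp_force: 82.1
t 15.32 pos [455.9 192.5 150.5] ang 101.01 z [-0.  0. -1.] F [ 0.2 -0.3 -0.7] w 44.2 g 82.1
shift [ 1.2 -1.4 50.1] roll -0.29
```

```bash
python3 -m pendant '[{"jaw":0.03,"translation":[0.001,-0.0015,0.01],"roll":-0.3},{"jaw":0.03,"translation":[0,0,0.012],"roll":0},{"jaw":0.03,"translation":[0,0,0.01],"roll":0},{"jaw":0.03,"translation":[0,0,0],"roll":0}]' | egrep 'pos|contact'
python3 - <<'E'
from h import *
to([454.3,193.4,100.4],101.3)
c=shot('top','top7'); cv2.imwrite('pics/t7.png',cv2.resize(c['img'][200:290,130:230,::-1],None,fx=6,fy=6,interpolation=cv2.INTER_CUBIC))
w=shot('wrist','w7'); P=np.array([pt(w,a,b,67) for a,b in [(279,44),(281.5,177),(284,289.5)]]);print(P.round(1))
E
```

```text
eef_pos: [453.2, 193.4, 117.2]
contact_force: [0.0, -0.2, -3.3]
t 15.82 pos [453.2 193.4 117.2] ang 101.37 z [-0.002 -0.001 -1.   ] F [ 0.  -0.2 -3.3] w 44.3 g 82.1
shift [-0.2  1.1 16.8] roll 0.07
[[436.1 277.8  67. ]
 [444.6 238.8  67. ]
 [453.3 199.6  67. ]]
```

```bash
python3 -m pendant '[{"jaw":0.03,"translation":[0,0.0005,0.004],"roll":0},{"jaw":0.03,"translation":[0,0,0.004],"roll":0},{"jaw":0.03,"translation":[0,0,0.003],"roll":0},{"jaw":0.03,"translation":[0,0,0.002],"roll":0},{"jaw":0.03,"translation":[0,0,0],"roll":0}]' | egrep 'pos|contact'
python3 -m pendant '[{"jaw":0.03,"translation":[0,0,0.0007],"roll":0},{"jaw":0.03,"translation":[0,0,0.0007],"roll":0},{"jaw":0.03,"translation":[0,0,0.0006],"roll":0},{"jaw":0.03,"translation":[0,0,0],"roll":0}]' | egrep 'pos|contact'
```

```text
eef_pos: [454.3, 193.7, 105.0]
contact_force: [0.1, -0.2, -2.8]
eef_pos: [454.3, 193.7, 103.1]
contact_force: [-0.5, -0.5, -2.4]
```

```bash
python3 -m pendant '[{"jaw":0.03,"translation":[0,0,0.0005],"roll":0},{"jaw":0.03,"translation":[0,0,0.0005],"roll":0},{"jaw":0.03,"translation":[0,0,0.0004],"roll":0},{"jaw":0.03,"translation":[0,0,0],"roll":0}]' | egrep 'pos|contact'
python3 -m pendant '[{"jaw":0.03,"translation":[0,0,0.0003],"roll":0},{"jaw":0.03,"translation":[0,0,0.0003],"roll":0},{"jaw":0.03,"translation":[0,0,0],"roll":0}]' | egrep 'pos|contact'
```

```text
eef_pos: [454.4, 193.7, 101.7]
contact_force: [-0.0, 0.2, -2.1]
eef_pos: [454.4, 193.7, 101.2]
contact_force: [-0.2, -0.4, -1.1]
```

```bash
python3 -m pendant '[{"jaw":0.03,"translation":[0,0,0.0003],"roll":0},{"jaw":0.03,"translation":[0,0,0],"roll":0}]' | egrep 'pos|contact'
python3 -m pendant '[{"jaw":0.03,"translation":[0,0,0.0003],"roll":0},{"jaw":0.03,"translation":[0,0,0],"roll":0}]' | egrep 'pos|contact'
```

```text
eef_pos: [454.4, 193.7, 101.0]
contact_force: [-0.6, -0.8, 0.2]
eef_pos: [454.4, 193.7, 100.8]
contact_force: [-1.1, -2.1, 5.1]
```

```bash
python3 -m pendant '[{"jaw":0.03,"translation":[0,0,0],"roll":0},{"jaw":0.03,"translation":[0,0,0],"roll":0}]' 20 | egrep 'pos|force'
python3 -m pendant '[{"jaw":0.047,"translation":[0,0,0],"roll":0},{"jaw":0.05,"translation":[0,0,0],"roll":0},{"jaw":0.06,"translation":[0,0,0],"roll":0},{"jaw":0.065,"translation":[0,0,0],"roll":0},{"jaw":0.065,"translation":[0,0,0],"roll":0}]' | egrep 'pos|force|width'
```

```text
eef_pos: [454.4, 193.7, 100.7]
contact_force: [-1.5, -1.8, 5.4]
grasp_force: 82.9
eef_pos: [454.4, 193.8, 100.5]
contact_force: [0.7, -0.1, -0.2]
width: 65.3
grasp_force: 0.0
```

Released. Now retract straight up and check.

```bash
python3 -m pendant '[{"jaw":0.065,"translation":[0,0,-0.005],"roll":0},{"jaw":0.065,"translation":[0,0,-0.015],"roll":0},{"jaw":0.065,"translation":[0,0,-0.03],"roll":0},{"jaw":0.065,"translation":[0,0,-0.04],"roll":0},{"jaw":0.065,"translation":[0,0,-0.04],"roll":0}]' | egrep 'pos|contact'
python3 -m pendant '[{"jaw":0.065,"translation":[-0.04,0,0],"roll":0},{"jaw":0.065,"translation":[-0.04,0,0],"roll":0},{"jaw":0.065,"translation":[0,0,0],"roll":0}]' | egrep 'pos|contact'
python3 - <<'E'
from h import *
to(None)
c=shot('wrist','w8')
E
```

```text
eef_pos: [454.1, 193.9, 232.6]
contact_force: [-0.2, -0.0, 0.4]
eef_pos: [470.9, 111.7, 231.1]
contact_force: [0.2, 0.2, -0.5]
t 20.3 pos [470.9 111.7 231.1] ang 101.02 z [ 0.001 -0.002 -1.   ] F [ 0.2  0.2 -0.5] w 64.6 g 0.0
```

View pics/w8.png

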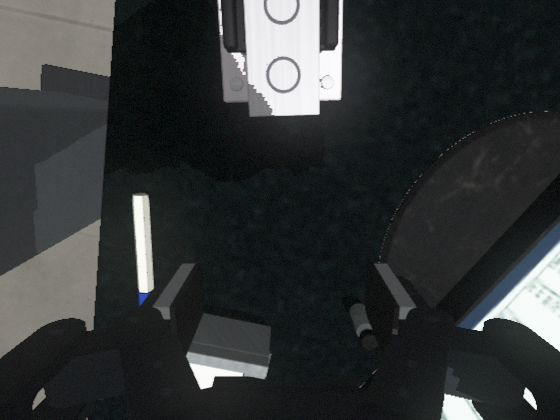

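The plate lies between the cheeks, with its middle circle at (282,7) and its end at row 115. Checking its pose numerically.

```bash
python3 - <<'E'
from h import *
c=load('w8')
print(pt(c,282,7,51).round(1),pt(c,283,75,51).round(1),pt(c,285,115,51).round(1),[pt(c,284,v)[2].round(1) for v in (5,30,60,100)])
for p in (0,): 
    t=shot('top','top9'); print([pt(t,u,245)[2].round(0) for u in range(160,202,4)], to(None))
E
```

```text
[446.4 237.3  51. ] [454.3 199.5  51. ] [460.2 175.8  51. ] [np.float64(50.4), np.float64(49.7), np.float64(50.7), np.float64(50.7)]
t 20.4 pos [470.2 115.3 231.3] ang 101.3 z [ 0.001  0.    -1.   ] F [ 0.1  0.6 -0.6] w 65.2 g 0.0
[np.float64(54.0), np.float64(48.0), np.float64(53.0), np.float64(587.0), np.float64(582.0), np.float64(602.0), np.float64(608.0), np.float64(621.0), np.float64(627.0), np.float64(632.0), np.float64(636.0)] None
```

The plate's top is at z of about 50.5 along its length, so it is flat and seated, and its centre is within about 2 mm of the seat's.

```bash
python3 -c "
from workcell import order; print(order.sign_off())"
```

```text
the job is handed in; nothing more can be done
None
```

I slid the plate out of the cradle, lifted it clear and set it flat on the drying stand between the cheeks, about 2 mm off centre; the job was handed in at 20.4 s with the gripper clear and nothing else touched. The highest force I read while pressing or gripping at the cradle was 9.1 N.

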